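# Lock the spring collar of the loaded gauge holder

### The arm

A 6-joint arm with a two-finger parallel gripper is mounted at the origin on the work surface; the furniture and walls round the work are solid. World frame = base frame: x ahead of the robot, y to its left, z up, the work surface at z = 0. Lengths are in mm, angles in rad, forces in N, time in s.
With the tool pointing down it reaches from about 275 to 750 mm from the base axis. Payload 10.2 kg.
Tool frame: the origin (TCP) lies at the very end of the fingers, on their centre line; the grasp point (between the pads) lies ctrl.grip_depth behind it (ctrl.grip_depth is the distance from the TCP to the grasp point, in mm); z points along the fingers, y is the direction in which the jaws open and shut (so a half turn about z gives the same grasp; the last joint's range is limited). The gripper opens to 85 mm and grips with 20 to 120 N. Pads are 22 mm wide; open, the fingers measure 114 mm over their backs; the gripper's body (76 mm by 85 mm) begins 54 mm behind the grasp point. The pads swing forward as they close: fully open they stand 13 mm farther back than shut.
Start: joints at [-0.223, 0.313, 1.498, -0, 1.331, -0.223], TCP at [525.006, -0.013, 231.294] pointing down, gripper open.
Joint ranges: [-2.94, 2.94], [-0.97, 2.17], [0.19, 2.56], [-1.23, 4.37], [0.02, 3.11], [-2.88, 2.88]. Speed limits (rad/s): [2.39, 2.39, 3.01, 3.14, 3.14, 3.14].

### API

Orientations are given as a unit quaternion [w, x, y, z].
In Python, from rig import telemetry, eyes, ctrl, nets gives the robot as it stands. The module is installed in compiled form; this text tells all that it offers.
- The arm moves only by the tool drive_tool, never from a script. Its argument "series" is text: rows parted by semicolons, each of 7 numbers parted by spaces: the shift along the tool's x, y, z normalised to -1 to 1, where 1 is 0.12 m, then the turn, a rotation vector about the tool's x, y, z normalised to -1 to 1, where 1 is 0.5 rad, then the opening, from 0 (shut) to 1 (fully open). In form: tx ty tz wx wy wz hand; .... A call has 1 to 20 rows; each row is the pose to reach, as a shift and turn from the pose measured when the call began, along the tool's axes at that moment; what a row does not reach only later rows make up. A row lasts 1/10 s, in which the tool goes at most 50 mm and 8.59 degrees, less where a joint would pass 70% of its speed; a pose out of reach is approached as far as the arm can. A call with a number of a shift or a turn outside -1 to 1 is refused whole. A call with a gripper value outside its range is refused whole. The fingers move at their own pace and stop on an object; "newtons" is the grip in N (left out, the last holds). Time passes only in rows, so rows that repeat a pose let the fingers close. It gives the time, the measured TCP pose, the force and the opening at its end, in the units of the state.
- telemetry.sense(): the state, without advancing time (a new reading comes with each control period).
- eyes.capture(name): name is "scene" or "side" or "wrist"; returns a dict with "frame" (400x640x3 uint8, red, green, blue), "fx", "fy", "cx", "cy" (pixels), "view" (4x4, takes a point from world to camera coordinates). Camera axes: x right, y up, looking along -z (the intrinsics and any distortion apply to the point x, -y, -z); pixel columns grow to the right and rows downward; lengths in mm; the calibration is good to about 2 mm. A picture is of the moment at which its call begins. There is no depth.
- ctrl.finish_job(): hands the job in, once; it reports no verdict.
Trained networks look in a picture, given as the dict that the camera call returned (one of the last four; its "shot" number tells which), for a name from the list of things; names that differ only in an ending like _2 or _b are one class to them, and where a whole thing is asked for, a point or a joint stands for the part that bears it (a point fixed in the world has none). Each returns a list of dicts, best first, with "confidence" (0 to 1); they miss things now and then, are a little off and sometimes report something else, mostly with a low value. They report only what shows in the picture. A call takes as long as a camera call.
- nets.spot_in(name, picture): "rect" ([left, top, right, bottom] in pixels, round what is visible of it).
The state is a dict: "time_s": time; "joints": joint angles; "dq": joint speeds; "tau": joint torques, N m; "eef_pos": TCP position; "ee_rot": TCP orientation; "force": force on the tool from outside, world axes, zero at the start; "wrist_torque": the same for the moment, N m; "grip_width": opening from 0.0 (shut) to 1.0 (fully open).
Only numpy, scipy, OpenCV 4.12 (cv2) and the standard library are available. Lean on these libraries where they do the work, as an engineer would, in place of code of your own. Each camera call takes 0.05 s, during which the arm holds its last target. There are 200 camera calls.

### The job

One of the two quick-change gauge holders on the bench has a plug gauge standing in it, but it is not locked yet. Pull the knurled spring collar of that holder straight up, turn it clockwise (seen from above) until its orange lug stands over the notch with the red dot, let it drop fully home into that notch and let go. Leave the empty holder as it is.

Things in the scene. Friction and masses are not known exactly. Their poses are not given: they have to be found in the camera images.
- loaded_collar (a point): Holder with the plug gauge: point on its collar's upright axis, 86 mm above the bench, fixed (does not rise with the collar); -x points midway between its notches. Collar: knurled bright sleeve, 48 mm across, gripped on any diameter 62-102 mm above the bench. Gauge, 22 mm thick, stands in it, top at 118 mm. Below: crown ring 68 mm across, top at 56 mm, flange 84 mm, top 46 mm; foot 84 mm square
- loaded_lift (a joint): How far the loaded holder's collar is pulled up, m: 0 home, 0.020 upper stop. A spring draws it down with 5 N at 0, 10 N at 0.020. Above 0.008 its orange lug is clear of the crown's notches and it can be turned; 0.012 to 0.016 is comfortable
- loaded_turn (a joint): Angle of the loaded holder's collar, rad, growing clockwise seen from above: 0 middle of the green-dot (unlocked) notch, 1.22 middle of the red-dot (locked) notch, stops at -0.17 and 1.39. The 8 mm lug drops into a notch within 0.17 of its middle; between notches it stays up on the crown. Turns lightly, under 0.05 N m. An orange line up the collar marks the lug
- empty_lift (a joint): How far the collar of the empty holder is pulled up, m; 0 home, to be left there. That holder is the same but without a gauge, and stands 0.25 m or more from the loaded one; they may swap places

How it is judged (in metres and radians):
On the way, in this order (a step that is already met when the one before it is completed fails the run):
1. the collar of the loaded holder is pulled up clear of the crown, still in the unlocked place (value of joint loaded_lift above 0.008 m and value of joint loaded_turn below 0.5 rad), for 0.1 s.
2. the collar is turned clockwise to the locked place (value of joint loaded_turn above 1 rad), for 0.1 s.
At the end, for the whole second after the job is handed in: The loaded holder's collar stands in the red-dot notch (turned more than 1.0 rad) and is down home within 3 mm; the empty holder's collar is down home within 3 mm (value of joint loaded_turn above 1 rad and value of joint each of loaded_lift, empty_lift below 0.003 m); the robot touches nothing.
It fails at once if the collar of the empty holder is pulled up by more than 4 mm (value of joint empty_lift above 0.004 m).
It also fails if it takes over 32 s, if anything falls off the work surface, if the arm or the gripper's body presses on something with over 40 N, if the wrist force passes 120 N, or if a joint passes its speed limit or range.

## Working session

There is one attempt and no reset: what is moved stays moved. The work goes in short steps, Python scripts to look and compute and a tool call to move; the robot and the scene stay as the last step left them, time stands still between calls to the robot, and variables do not carry over. Pictures are saved under pics/ and viewed, about 8 in all and at most 12, crops included, and the job is handed in when it is done.

Besides the shell and the picture viewer there is one more tool, called after "Call:" as name(argument=value, ...) on one line, values as JSON. drive_tool: Moves the arm, as the interface text tells. Scaled input: -1 to 1 covers 0.12 m each way for a shift and 0.5 rad each way for a turn. Its arguments: {"type":"object","properties":{"series":{"type":"string"},"newtons":{"type":"number"}},"required":["series"]}

```bash
mkdir -p pics; cat > h.py <<'E'
import numpy as np, cv2
from rig import telemetry, eyes, ctrl, nets
def save(p,n): cv2.imwrite('pics/'+n,cv2.cvtColor(p['frame'],cv2.COLOR_RGB2BGR))
def proj(p,X):
    c=np.asarray(p['view'])@np.append(X,1); return p['cx']+p['fx']*c[0]/-c[2], p['cy']+p['fy']*-c[1]/-c[2]
def ray(p,u,v):
    V=np.asarray(p['view']);R=V[:3,:3];o=-R.T@V[:3,3]
    return o,R.T@np.array([(u-p['cx'])/p['fx'],-(v-p['cy'])/p['fy'],-1])
def onz(p,u,v,z):
    o,d=ray(p,u,v); return o+d*(z-o[2])/d[2]
E
python3 - <<'E'
from h import *
s=telemetry.sense();print(s['eef_pos'],s['ee_rot'],s['force'],ctrl.grip_depth)
fr=[]
for n in('scene','side'):
    p=eyes.capture(n);print(n,[k for k in p],p['fx'],p['cx'],p['cy']);fr.append(p['frame'])
    save(p,n+'1.png')
    for t in('loaded_collar','loaded_lift','empty_lift'):
        for r in nets.spot_in(t,p)[:3]: 
            b=r['rect'];print(t,np.round(b),round(r['confidence'],2))
E
```

```text
[5.24736509e+02 2.86397806e-02 2.30719423e+02] [-5.68796748e-04  7.07126156e-01  7.07087085e-01 -3.61778128e-04] [ 0.1690954  -0.03452857  0.6782219 ] 18.700000000000003
scene ['frame', 'fx', 'fy', 'cx', 'cy', 'view', 'shot'] 475.06475570351915 329.81857324655596 196.28494914550623
loaded_collar [250. 209. 300. 278.] 0.55
loaded_lift [257. 218. 285. 247.] 0.71
side ['frame', 'fx', 'fy', 'cx', 'cy', 'view', 'shot'] 446.6679087144419 316.78169959768616 210.26544223637643
loaded_collar [244. 235. 304. 297.] 0.85
loaded_lift [259. 235. 290. 281.] 0.62
empty_lift [390. 139. 417. 172.] 0.62
```

View pics/scene1.png

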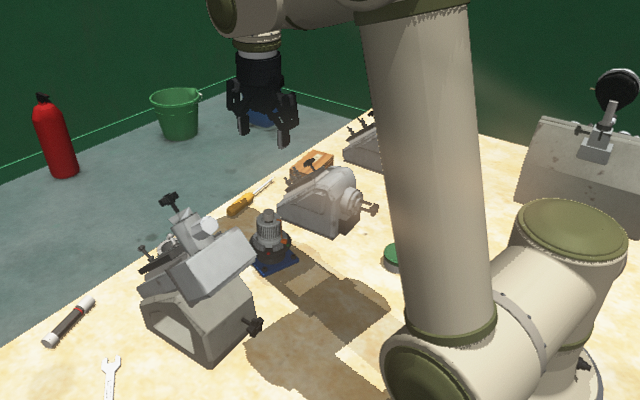

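View pics/side1.png

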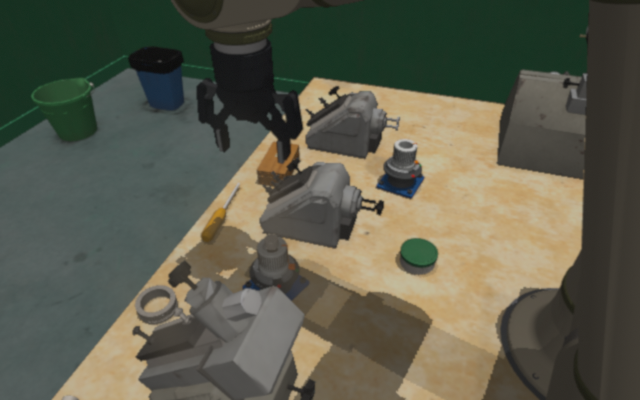

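The scene view shows the loaded holder at about (270,235), between two machine fixtures. In the side view it is at (273,262), and the empty one at (403,165). I'll crop both to triangulate.

```bash
python3 - <<'E'
from h import *
a=cv2.imread('pics/scene1.png')[195:285,220:320];b=cv2.imread('pics/side1.png')[225:315,225:325]
f=lambda i:cv2.resize(np.clip(i*1.5,0,255).astype('uint8'),None,fx=4,fy=4,interpolation=cv2.INTER_CUBIC)
cv2.imwrite('pics/crop1.png',np.hstack([f(a),f(b)]))
ps={n:eyes.capture(n) for n in('scene','side')}
(o1,d1),(o2,d2)=ray(ps['scene'],270,214),ray(ps['side'],273,239)
t=np.linalg.lstsq(np.c_[d1,-d2],o2-o1,rcond=None)[0];print(o1+t[0]*d1,o2+t[1]*d2,o1,o2)
E
```

```text
[488.62451889  36.94814991 115.14332003] [488.21632085  35.48145468 116.29697179] [ -6.26946788 590.56862218 643.87978487] [258.02085415 484.90223495 606.21775944]
```

View pics/crop1.png

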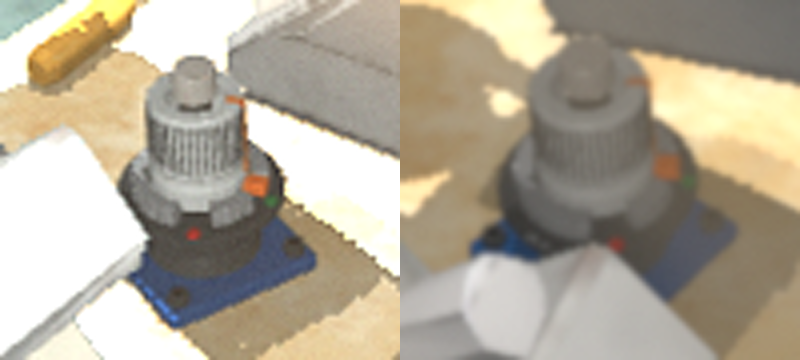

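The crops show the gauge top at scene (268.7,211) and side (270.7,237.5). The lug (orange) is over the green dot; the red dot is to its left in the image, which is clockwise seen from above. Next is the wrist view and the bearings of the dots.

```bash
python3 - <<'E'
from h import *
ps={n:eyes.capture(n) for n in('scene','side','wrist')}
def tri(a,b):
    (o1,d1),(o2,d2)=ray(ps['scene'],*a),ray(ps['side'],*b)
    t=np.linalg.lstsq(np.c_[d1,-d2],o2-o1,rcond=None)[0];return o1+t[0]*d1,o2+t[1]*d2
print('top',tri((268.7,210.8),(270.7,237.5)))
print('z118',onz(ps['scene'],268.7,210.8,118),onz(ps['side'],270.7,237.5,118))
print('red',tri((268.2,253.2),(279,286)));print('green',tri((287.5,245),(297,270.5)))
print('lug',tri((283.7,241),(292,266.5)))
w=ps['wrist'];save(w,'w1.png')
for t in('loaded_collar','loaded_lift'):
    for r in nets.spot_in(t,w)[:3]:print(t,np.round(r['rect']),r['confidence'])
print(proj(w,[488,36,118]), proj(w,[524.7,0,230]))
E
```

```text
top (array([489.67541275,  38.87825526, 123.27440695]), array([489.86079272,  39.51185014, 122.77957928]))
z118 [494.69997691  33.2889171  118.        ] [492.15291075  35.10843572 118.        ]
red (array([466.47503213,  73.52472271,  54.22588521]), array([466.41443345,  73.32864888,  54.34923058]))
green (array([450.51046163,  34.61976772,  55.7296791 ]), array([450.57992369,  34.85155618,  55.56452796]))
lug (array([459.12319867,  35.22674223,  62.04064849]), array([459.02233633,  34.88529691,  62.28586798]))
loaded_collar [241.  90. 337. 190.] 0.96
loaded_lift [249. 121. 310. 182.] 0.69
(np.float64(270.71900322287723), np.float64(153.24503057359385)) (np.float64(319.7829838444777), np.float64(262.55268053178395))
```

View pics/w1.png

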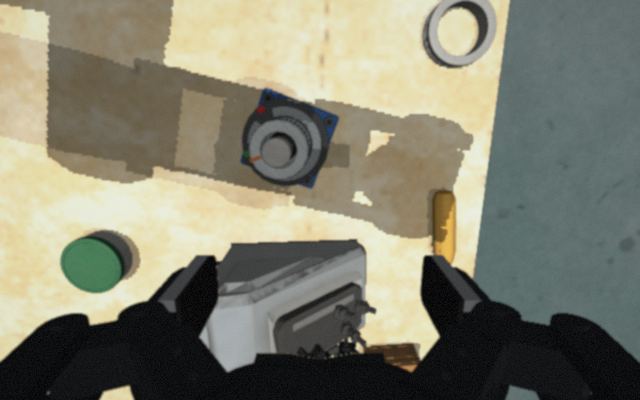

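In the wrist view the gauge top is at (278,149), the red dot at (262,109) and the green at (246,154). The machine edge is at row 242.

```bash
python3 - <<'E'
from h import *
w=eyes.capture('wrist');sc=eyes.capture('scene');si=eyes.capture('side')
print('g',onz(w,278,149,118));print('crown',onz(w,285,141.5,56))
print('mach',[onz(w,330,242,z)[:2] for z in(60,110)])
L=[(w,278,149),(sc,268.7,210.8),(si,270.7,237.5)]
A=np.zeros((3,3));b=np.zeros(3)
for c in L:
    o,d=ray(*c);d/=np.linalg.norm(d);P=np.eye(3)-np.outer(d,d);A+=P;b+=P@o
print('fused',np.linalg.solve(A,b))
for a,c in(((257,255),(275,286)),((254,250),(301,298))):
    (o1,d1),(o2,d2)=ray(sc,*a),ray(si,*c)
    t=np.linalg.lstsq(np.c_[d1,-d2],o2-o1,rcond=None)[0];print('block',o1+t[0]*d1,o2+t[1]*d2)
print([onz(sc,255,240,z)[:2] for z in(50,100,150)])
E
```

```text
g [493.56159129  39.15388872 118.        ]
crown [492.67292112  39.04548145  56.        ]
mach [array([534.81242346, -58.63765513]), array([533.19439992, -38.42383158])]
fused [492.07897012  37.93892486 120.80643842]
block [465.34482212 105.10053697  72.39723018] [462.62824945  94.0510643   79.54179097]
block [387.52160129 190.68240017 180.34360638] [384.99148676 180.57878969 186.91042524]
[array([517.02163953,  53.96145836]), array([472.96465016,  99.13955479]), array([428.90766079, 144.31765123])]
```

Call:
drive_tool(series="0.32 -0.265 0.2 0 0 -1 1;0.32 -0.265 0.4 0 0 -1 1;0.32 -0.265 0.4 0 0 -1 1;0.32 -0.265 0.4 0 0 -1 1;0.32 -0.265 0.4 0 0 -1 1;0.32 -0.265 0.4 0 0 -1 1", newtons=40)

```text
time_s: 1.5
eef_pos: [493.3, 38.3, 183.4]
ee_rot: [0.0, 0.511, 0.86, 0.0]
force: [-0.7, 0.4, 0.4]
grip_width: 1.001
```

```bash
python3 - <<'E'
from h import *
w=eyes.capture('wrist');s=telemetry.sense();print(s['time_s'],s['eef_pos'],s['ee_rot'],s['joints'])
save(w,'w2.png');V=np.asarray(w['view']);print(-V[:3,:3].T@V[:3,3]);print(proj(w,[493,38,118]),proj(w,[493,38,56]))
E
```

```text
1.55 [493.28458485  38.33742435 183.39347612] [1.10536912e-04 5.10827767e-01 8.59683068e-01 4.01125237e-05] [-1.59711646e-01  2.90863927e-01  1.65827633e+00 -7.16836760e-06
  1.19221731e+00 -6.58210536e-01]
[460.77941169  98.04617536 324.97545743]
(np.float64(318.76193329758445), np.float64(219.5215027667685)) (np.float64(318.88249314664097), np.float64(195.75006958160475))
```

View pics/w2.png

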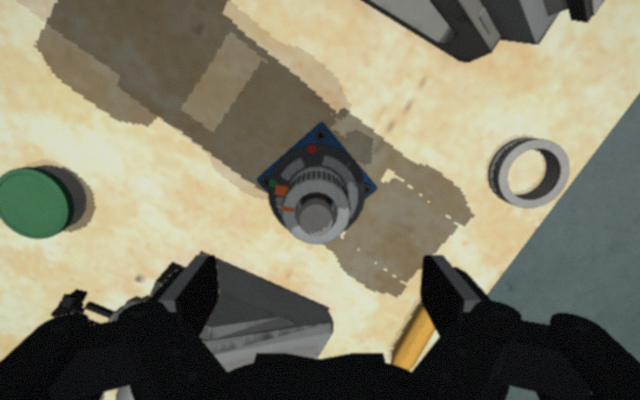

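The wrist view shows the gauge top at (315.5,213), against a prediction of (318.8,219.5). The left finger comes near the machine, so I'll compute the correction and that clearance.

```bash
python3 - <<'E'
from h import *
w=eyes.capture('wrist')
s=telemetry.sense();from scipy.spatial.transform import Rotation as R
q=s['ee_rot'];M=R.from_quat([q[1],q[2],q[3],q[0]]).as_matrix()
g=w['frame'];im=cv2.resize(g[120:250,250:385],None,fx=4,fy=4,interpolation=cv2.INTER_CUBIC)
cv2.imwrite('pics/w2c.png',cv2.cvtColor(im,cv2.COLOR_RGB2BGR))
for n,u,v,z in(('gauge',315.5,213,118),('flange',316.5,195,46),('foot l',258,180,8),('foot t',321,123,8),('foot r',376,187,8),('mach',332,325,100),('machtop',205,255,60)):
    P=onz(w,u,v,z);print(n,P,M.T@(P-s['eef_pos']))
E
```

```text
gauge [489.08932604  40.8292505  118.        ] [ 4.22174032 -2.4740143  65.3761665 ]
flange [492.11470659  35.36223892  46.        ] [ -2.01700164  -2.44270973 137.37698776]
foot l [440.53816317  13.19895513   8.        ] [  3.19229201 -58.34355067 175.36791064]
foot t [467.87603553  88.15116192   8.        ] [ 55.94043894   1.51315788 175.37001026]
foot r [542.59446225  60.91478541   8.        ] [ -3.71532128  54.10454048 175.38570475]
mach [544.99639276 -36.69129862 100.        ] [-90.59431482   9.54431127  83.3903605 ]
machtop [432.63294967 -52.4401186   60.        ] [-50.67813861 -96.67226325 123.36919049]
```

View pics/w2c.png

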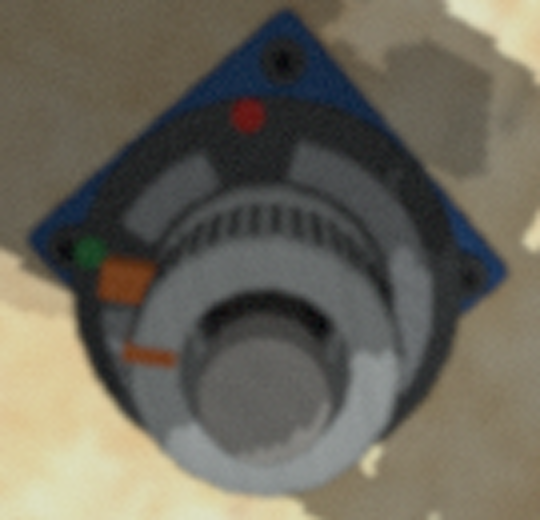

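Refined, the axis is about 1 mm toward tool -y, with the row offset close to zero. Descend with the jaws open, then close.

Call:
drive_tool(series="0 -0.01 0.3 0 0 0 1;0 -0.01 0.6 0 0 0 1;0 -0.01 0.8 0 0 0 1;0 -0.01 0.96 0 0 0 1;0 -0.01 0.96 0 0 0 1;0 -0.01 0.96 0 0 0 1")

```text
time_s: 2.2
eef_pos: [492.6, 37.7, 68.8]
ee_rot: [0.0, 0.511, 0.86, 0.0]
force: [-1.1, -0.4, 0.3]
grip_width: 1.001
```

Call:
drive_tool(series="0 0 0 0 0 0 0.4;0 0 0 0 0 0 0.4;0 0 0 0 0 0 0.4;0 0 0 0 0 0 0.4;0 0 0 0 0 0 0.4;0 0 0 0 0 0 0.4;0 0 0 0 0 0 0.4;0 0 0 0 0 0 0.4", newtons=40)

```text
time_s: 3.0
eef_pos: [492.2, 37.3, 69.8]
ee_rot: [0.0, 0.511, 0.86, -0.0]
force: [-7.4, -3.6, 8.8]
grip_width: 0.549
```

Call:
drive_tool(series="0 0 -0.06 0 0 0 0.3;0 0 -0.117 0 0 0 0.3;0 0 -0.117 0 0 0 0.3;0 0 -0.117 0 0 0 0.3;0 0 -0.117 0 0 0 0.3", newtons=50)

```text
time_s: 3.5
eef_pos: [492.0, 37.3, 83.4]
ee_rot: [0.0, 0.511, 0.86, -0.001]
force: [-1.0, -2.6, -9.3]
grip_width: 0.549
```

```bash
python3 - <<'E'
from h import *
p=[eyes.capture(n) for n in('scene','side')]
a=p[0]['frame'][195:285,220:320];b=p[1]['frame'][225:315,225:325]
f=lambda i:cv2.resize(np.clip(i*1.5,0,255).astype('uint8'),None,fx=4,fy=4,interpolation=cv2.INTER_CUBIC)
cv2.imwrite('pics/crop2.png',cv2.cvtColor(np.hstack([f(a),f(b)]),cv2.COLOR_RGB2BGR))
E
```

```text
(no output)
```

View pics/crop2.png

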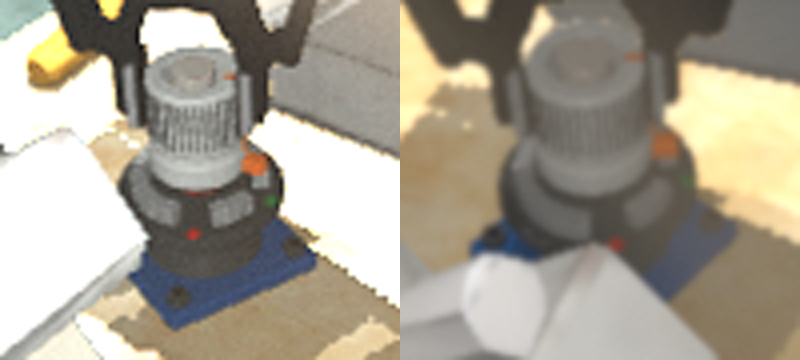

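The collar is up about 13.6 mm. The orange lug, at (255,165) in the crop, is clear of the crown and still over green. Now turn it clockwise.

Call:
drive_tool(series="0 0 0 0 0 0.25 0.3;0 0 0 0 0 0.5 0.3;0 0 0 0 0 0.75 0.3;0 0 0 0 0 1 0.3;0 0 0 0 0 1 0.3;0 0 0 0 0 1 0.3")

```text
time_s: 4.2
eef_pos: [492.7, 37.2, 83.6]
ee_rot: [0.001, 0.706, 0.708, 0.0]
force: [3.7, -0.9, -8.9]
grip_width: 0.549
```

Call:
drive_tool(series="0 0 0 0 0 0.25 0.3;0 0 0 0 0 0.5 0.3;0 0 0 0 0 0.75 0.3;0 0 0 0 0 1 0.3;0 0 0 0 0 1 0.3;0 0 0 0 0 1 0.3")

```text
time_s: 4.8
eef_pos: [493.4, 36.7, 83.9]
ee_rot: [0.002, 0.859, 0.513, 0.001]
force: [3.2, -3.9, -10.0]
grip_width: 0.546
```

Call:
drive_tool(series="0 0 0 0 0 0.22 0.3;0 0 0 0 0 0.44 0.3;0 0 0 0 0 0.44 0.3;0 0 0 0 0 0.44 0.3")

```text
time_s: 5.2
eef_pos: [493.6, 36.5, 83.9]
ee_rot: [0.002, 0.909, 0.418, 0.001]
force: [3.3, -3.7, -10.3]
grip_width: 0.549
```

```bash
python3 - <<'E'
from h import *
p=[eyes.capture(n) for n in('scene','side')]
a=p[0]['frame'][195:285,220:320];b=p[1]['frame'][225:315,225:325]
f=lambda i:cv2.resize(np.clip(i*1.5,0,255).astype('uint8'),None,fx=4,fy=4,interpolation=cv2.INTER_CUBIC)
cv2.imwrite('pics/crop3.png',cv2.cvtColor(np.hstack([f(a),f(b)]),cv2.COLOR_RGB2BGR))
s=telemetry.sense();q=s['ee_rot'];print(s['wrist_torque'],2*(np.arctan2(.8597,.5108)-np.arctan2(q[2],q[1])))
E
```

```text
[-1.04823851 -1.03397905  0.02910904] 1.2083084650931157
```

View pics/crop3.png

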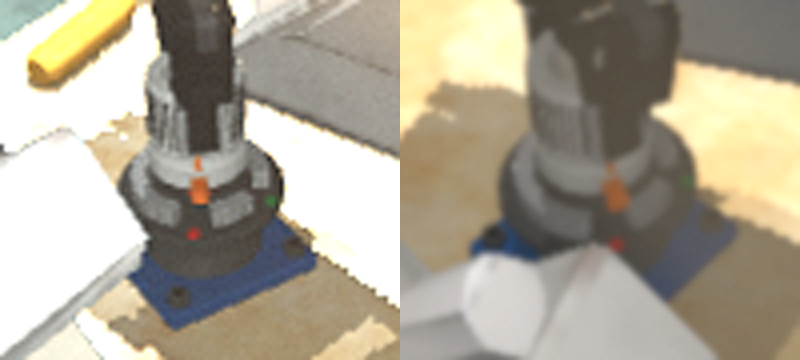

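The lug stands over the red-dot notch (lug at (200,190), dot at (193,233)). Lower it, then open.

Call:
drive_tool(series="0 0 0.03 0 0 0.05 0.3;0 0 0.07 0 0 0.05 0.3;0 0 0.1 0 0 0.05 0.3;0 0 0.116 0 0 0.05 0.3;0 0 0.116 0 0 0.05 0.3;0 0 0.116 0 0 0.05 0.3")

```text
time_s: 5.9
eef_pos: [493.7, 36.4, 70.1]
ee_rot: [0.002, 0.914, 0.406, 0.001]
force: [2.4, -2.4, -5.1]
grip_width: 0.548
```

Call:
drive_tool(series="0 0 0 0 0 0 0.8;0 0 0 0 0 0 1;0 0 0 0 0 0 1;0 0 0 0 0 0 1;0 0 0 0 0 0 1;0 0 0 0 0 0 1;0 0 0 0 0 0 1;0 0 0 0 0 0 1")

```text
time_s: 6.7
eef_pos: [493.7, 36.4, 70.1]
ee_rot: [0.002, 0.914, 0.406, 0.001]
force: [-0.2, -0.5, -0.8]
grip_width: 1.0
```

Call:
drive_tool(series="0 0 -0.2 0 0 0 1;0 0 -0.5 0 0 0 1;0 0 -0.8 0 0 0 1;0 0 -1 0 0 0 1;0 0 -1 0 0 0 1;0 0 -1 0 0 0 1")

```text
time_s: 7.3
eef_pos: [493.1, 36.8, 189.8]
ee_rot: [0.002, 0.914, 0.406, 0.001]
force: [-0.5, -1.1, 0.7]
grip_width: 1.0
```

```bash
python3 - <<'E'
from h import *
p=[eyes.capture(n) for n in('scene','side','wrist')]
a=p[0]['frame'][195:285,220:320];b=p[1]['frame'][225:315,225:325]
f=lambda i:cv2.resize(np.clip(i*1.5,0,255).astype('uint8'),None,fx=4,fy=4,interpolation=cv2.INTER_CUBIC)
cv2.imwrite('pics/crop4.png',cv2.cvtColor(np.hstack([f(a),f(b)]),cv2.COLOR_RGB2BGR))
s=telemetry.sense();print(s['time_s'],s['force'],s['grip_width'],s['eef_pos'])
E
```

```text
7.45 [-0.31958816  0.27190452 -0.56090965] 1.0017754063150288 [492.75274324  36.84899085 188.90521587]
```

View pics/crop4.png

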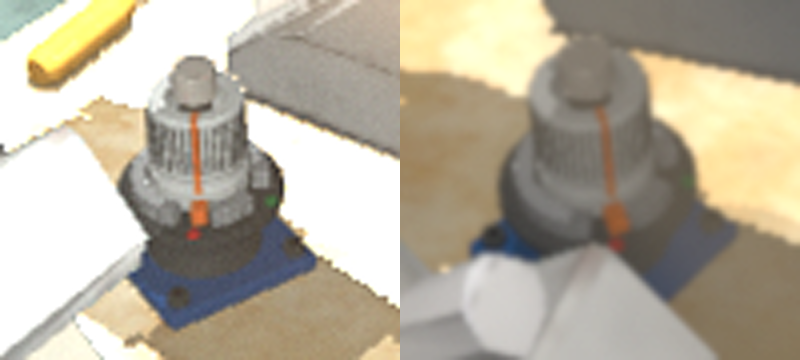

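The lug sits down in the red-dot notch, with its lower end at (198,225) just above the dot at (193,235). The collar top is back at its original height relative to the gauge, and the gripper is clear.

```bash
python3 -c "
from rig import ctrl
print(ctrl.finish_job())"
```

```text
the job is handed in; nothing more can be done
None
```

The loaded holder's collar is locked in the red-dot notch, and I handed the job in at about 7.5 s of the 32 s allowed. The hand-in gives no verdict.

- **What I did:** I gripped the collar of the holder with the plug gauge, pulled it up about 13.6 mm and turned it about 1.2 rad clockwise. I then lowered it into the red-dot notch, opened the gripper and backed off 120 mm upward.
- **Last checks:** The final images show the orange lug down in the red-dot notch and the collar back at its original height. The wrist force read about 0 N, with the gripper clear of the holder.
- **Not measured:** I judged lift and turn from the tool pose and the images, since the joints can't be read directly. I did not re-check the empty holder at the end, because the arm never went near it.
- **Disagreement:** The position estimates for the holder differed by a few millimetres between cameras. The jaws took up the difference, with about 8 N sideways when they closed.

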